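# Fold the vial hold-down flap and shut the sample case

## Robot

A 6-joint arm with a two-finger parallel gripper is mounted at the origin on the work surface. World frame = base frame: x ahead of the robot, y to its left, z up, the work surface at z = 0. Lengths are in mm, angles in rad, forces in N, time in s.
With the tool pointing down it reaches from about 275 to 750 mm from the base axis. Payload 10.2 kg.
Tool frame: the origin (TCP) lies between the finger pads; the fingertips stand 11 mm ahead of it and the grasp point (between the pads) lies 8 mm behind it (ctrl.nose_length is the distance from the TCP to the fingertips, in mm); x points along the fingers, y is the direction in which the jaws open and shut, and the axes are right-handed (so a half turn about x gives the same grasp; the last joint's range is limited). The gripper opens to 85 mm and grips with 20 to 120 N. Pads are 22 mm wide; open, the fingers measure 114 mm over their backs; the gripper's body (76 mm by 85 mm) begins 54 mm behind the grasp point. The pads swing forward as they close: fully open they stand 13 mm farther back than shut.
Start: joints at [1.077, 0.313, 1.498, -0, 1.331, -0.223], TCP at [140.451, 505.87, 242.294] pointing down, gripper open.
Joint ranges: [-2.94, 2.94], [-0.97, 2.17], [0.19, 2.56], [-1.23, 4.37], [0.02, 3.11], [-2.88, 2.88]. Speed limits (rad/s): [2.39, 2.39, 3.01, 3.14, 3.14, 3.14].

## Interface

Orientations are given as a unit quaternion [w, x, y, z].
In Python, from rig import ctrl, capture, ticket gives the robot as it stands.
- The arm moves only by the tool step_arm, never from a script. Its argument "commands" is a list of rows, each a list of 2 entries, a list of its own where there are three numbers: the shift along the world's x, y, z normalised to -1 to 1, where 1 is 0.04 m, then the turn about the world's z normalised to -1 to 1, where 1 is 180 degrees. A call has 1 to 5 rows; each row shifts and turns the commanded pose from where the row before left it; what a row does not reach is not made up. A row lasts 1/10 s, in which the tool goes at most 50 mm and 8.59 degrees, less where a joint would pass 70% of its speed; a pose out of reach is approached as far as the arm can. A call with a number of a shift or a turn outside -1 to 1 is refused whole. A call with a gripper value outside its range is refused whole. "gripper" is the closure, from -1 (fully open) to 1 (shut), so that 0 is half open, set as the call begins (left out, the last holds). The fingers move at their own pace and stop on an object; "force" is the grip in N (left out, the last holds). Time passes only in rows, so rows that do not move let the fingers close. It gives the time, the measured TCP pose, the force and the opening at its end, in the units of the state.
- ctrl.sense(): the state, without advancing time (a new reading comes with each control period).
- capture(name): name is "side" or "top" or "wrist"; returns a dict with "image" (384x512x3 uint8, blue, green, red), "fov_y" (degrees; the focal length in pixels is half the picture's height over the tangent of half this angle, whatever the lens; pixels are square), "cx", "cy" (the principal point, pixels), "origin" and "orientation" of the camera in the world. Camera axes: x right, y down, z forward; pixel columns grow to the right and rows downward; lengths in mm; the calibration is good to about 2 mm. A picture is of the moment at which its call begins. There is no depth.
- ticket.finish_job(): hands the job in, once; it reports no verdict.
The state is a dict: "time_s": time; "joints": joint angles; "dq": joint speeds; "tau": joint torques, N m; "eef_pos": TCP position; "ee_rot": TCP orientation; "force": force on the tool from outside, world axes, zero at the start; "wrist_torque": the same for the moment, N m; "grip_width": opening from 0.0 (shut) to 1.0 (fully open).
Only numpy, scipy, OpenCV 4.12 (cv2) and the standard library are available. Lean on these libraries where they do the work, as an engineer would, in place of code of your own. Each camera call takes 0.05 s, during which the arm holds its last target.

## Task

Close up the open sample case on the lab bench for storage: with the fingertips, first push its upright metal flap down flat over the vials, and only then push the hinged cover over and press it fully shut. Only push: do not lift the case or shift it by more than a couple of centimetres, and leave everything else on the bench where it stands.

Things in the scene. Friction and masses are not known exactly. Their poses are not given: they have to be found in the camera images.
- case: open-topped grey sample case, 2 to 3 kg, loose on the bench, 130 (its x) x 150 (its y) x 80 mm high, walls 6 mm; inside, a foam block with 9 fixed vials, caps 50 mm above the bench. Origin: centre of its underside, z up. The cover hinges on its +x side (away from the robot at yaw 0), the flap on its -x side; yaw within 0.8 rad.
- flap (a joint): flap angle, rad: 0 = flat over the vials, 1.57 = upright (start 1.4 to 1.6, stop 1.62). Aluminium plate 95 x 125 x 4 mm (8 mm at its free edge), hinged along the case's y; it folds towards the case's +x, into the case. Stiff hinge: stays where left, moves with 1 to 2 N at the free edge. Flat, its top is 58 mm above the bench, 22 mm below the rim.
- flap_hinge (a point): point on the flap's hinge axis at mid-width: 56 mm from the case's origin along its -x, 56 mm above the bench. The flap's plate is centred on this axis.
- flap_edge (a point): middle of the flap's free edge, 95 mm from the hinge axis, in the middle of the plate's thickness
- cover (a joint): cover angle, rad: 0 = shut, 1.57 = upright, more = leaning back (start 1.6 to 1.8, stop 2.0). Grey plate, 140 mm from hinge to free edge, 154 mm wide, 7 mm thick, with a 14 mm lip under its edge; hinged along the case's y. Stiff hinge: stays where left, so push it all the way; 1 to 4 N at the free edge. It strikes the flap if that still stands.
- cover_hinge (a point): point on the cover's hinge axis at mid-width, on its underside: 65 mm from the case's origin along its +x, 80.5 mm above the bench
- cover_edge (a point): middle of the cover's free edge on its outer face (the top face when shut): 140 mm from the hinge axis and 7 mm above the cover's underside. When shut it is 87 mm above the bench
- rack: bystander: loose white tube rack with capped tubes, 70 x 120 mm, 88 mm high; origin at the centre of its underside, z up. Case, rack and beaker stand side by side, in any order
- vial: bystander: small loose amber vial beside the case, diameter 22 mm, 50 mm high; origin at the centre of its underside, z up
- jar: bystander: loose white jar beside the case, diameter 44 mm, 60 mm high; origin at the centre of its underside, z up
- marker: bystander: loose marker pen lying on the bench, 140 mm long, 14 mm high; origin under its middle
- beaker: bystander: loose glass beaker, diameter 68 mm, 85 mm high; origin at the centre of its underside, z up
- tip_box: bystander: loose blue box with a clear lid, 85 x 125 x 70 mm, at the right; origin at the centre of its underside, z up
- timer: bystander: loose flat white bench timer, 60 x 70 x 16 mm, at the left; origin at the centre of its underside
Things that resemble listed ones, but are neither listed nor needed, are in the scene too. Leave any pink or red look-alike of the case alone.

How it is judged (in metres and radians):
On the way, in this order (a step that is already met when the one before it is completed fails the run):
1. the flap lies flat over the vials while the cover is still open (value of joint flap below 0.1 rad and value of joint cover above 0.9 rad), for 0.2 s.
2. the cover is shut over the folded flap (value of joint cover below 0.06 rad and value of joint flap below 0.1 rad), for 0.2 s.
At the end, for the whole second after the job is handed in: the flap is folded to within 0.1 rad of flat, the cover shut to within 0.06 rad (about 8 mm at its edge) over it, and the case at rest, level and within 25 mm of where it stood (all of step 2 and velocity of joint cover below 0.05 rad/s and distance of case from where it was at the start of the episode below 0.025 m and angle between case's own z axis and vertical below 0.05 rad and linear speed of case below 0.02 m/s); the robot touches nothing.
It fails at once if the cover is swung over (below 0.8 rad) while the flap is not yet down (value of joint cover below 0.8 rad and value of joint flap above 0.3 rad).
It fails at once if the case is lifted or tipped (height (world z) of case above 0.012 m or angle between case's own z axis and vertical above 0.12 rad).
It fails at once if the case is shifted by more than 25 mm (distance of case from where it was at the start of the episode above 0.025 m).
It fails at once if a bystander is pushed or carried more than 30 mm from its place (distance of any of rack, vial, jar, marker, beaker, tip_box, timer from where it was at the start of the episode above 0.03 m).
It fails at once if a standing bystander is tipped over (angle between any of rack, vial, jar, beaker, tip_box's own z axis and vertical above 0.5 rad).
It also fails if it takes over 51 s, if anything falls off the work surface, if the arm or the gripper's body presses on something with over 40 N, if the wrist force passes 120 N, or if a joint passes its speed limit or range.

## Working session

There is one attempt and no reset: what is moved stays moved. The work goes in short steps, Python scripts to look and compute and a tool call to move; the robot and the scene stay as the last step left them, time stands still between calls to the robot, and variables do not carry over. Pictures are saved under pics/ and viewed, and the job is handed in when it is done.

Besides the shell and the picture viewer there is one more tool, called after "Call:" as name(argument=value, ...) on one line, values as JSON. step_arm: Moves the arm, as the interface text tells. Its arguments: {"type":"object","properties":{"commands":{"type":"array","items":{"type":"array"}},"gripper":{"type":"number"},"force":{"type":"number"}},"required":["commands"]}

```bash
mkdir -p pics; ls
cat > h.py <<'E'
import numpy as np, cv2
from scipy.spatial.transform import Rotation as R
def cam(c):
    q=c['orientation']; Rm=R.from_quat([q[1],q[2],q[3],q[0]]).as_matrix()
    h=c['image'].shape[0]; f=h/2/np.tan(np.radians(c['fov_y'])/2)
    return Rm,np.array(c['origin'],float),f
def ray(c,u,v):
    Rm,o,f=cam(c); d=Rm@np.array([(u-c['cx'])/f,(v-c['cy'])/f,1]); return o,d/np.linalg.norm(d)
def onz(c,u,v,z):
    o,d=ray(c,u,v); return o+d*(z-o[2])/d[2]
def proj(c,p):
    Rm,o,f=cam(c); q=Rm.T@(np.array(p,float)-o); return np.array([c['cx']+f*q[0]/q[2],c['cy']+f*q[1]/q[2]])
E
python3 - <<'E'
from rig import ctrl,capture
import cv2,pickle
print(ctrl.sense())
for n in('side','top','wrist'):
    c=capture(n); pickle.dump(c,open(n+'0.pkl','wb')); cv2.imwrite(f'pics/{n}0.png',cv2.resize(c['image'],(800,600)))
    print(n,{k:v for k,v in c.items() if k!='image'})
E
```

```text
pics
{'time_s': 0.0, 'joints': array([ 1.07658665e+00,  3.13451833e-01,  1.49843842e+00,  1.16153377e-05,
        1.33098383e+00, -2.23420481e-01]), 'dq': array([-0.00076984, -0.00020233, -0.00015026, -0.00094188,  0.00157003,
       -0.00046419]), 'tau': array([-9.17819707e-04, -4.12262285e+01, -2.59745193e+01, -2.33666397e-04,
        4.09217435e-03, -7.70710062e-05]), 'eef_pos': array([140.33636257, 505.64786904, 241.73362239]), 'ee_rot': array([ 0.70047234,  0.09502435,  0.700798  , -0.09586995]), 'force': array([ 0.43650755, -0.06518654, -0.09123506]), 'wrist_torque': array([ 0.01230326, -0.01092228,  0.02555821]), 'grip_width': 0.998830376923578}
side {'fov_y': 53.76142620612902, 'cx': 254.96015399513522, 'cy': 191.0631025784676, 'origin': array([ 214.55199857, 1096.25763107,  842.30667115]), 'orientation': array([ 0.0557012 , -0.12212154,  0.87442212, -0.4662292 ])}
top {'fov_y': 49.98978768304215, 'cx': 250.4385064381505, 'cy': 190.04082173559206, 'origin': array([ 282.09037541,  -12.42989463, 1279.43397553]), 'orientation': array([ 0.05721891, -0.70139899,  0.70744345, -0.06549215])}
wrist {'fov_y': 62.25646523313723, 'cx': 250.1067800692673, 'cy': 188.4041939035838, 'origin': array([ 64.21641908, 526.45404085, 373.21363379]), 'orientation': array([0.12411438, 0.78615644, 0.59815082, 0.09364435])}
```

View pics/side0.png

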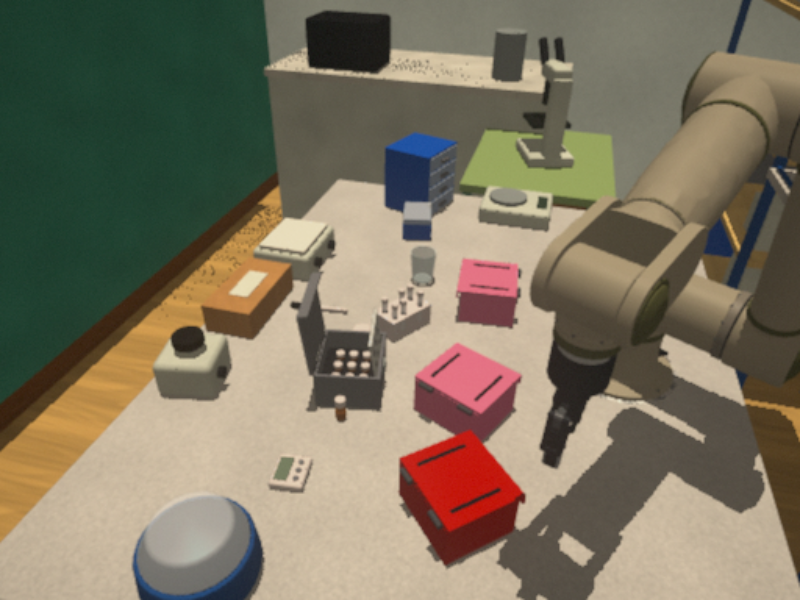

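View pics/top0.png

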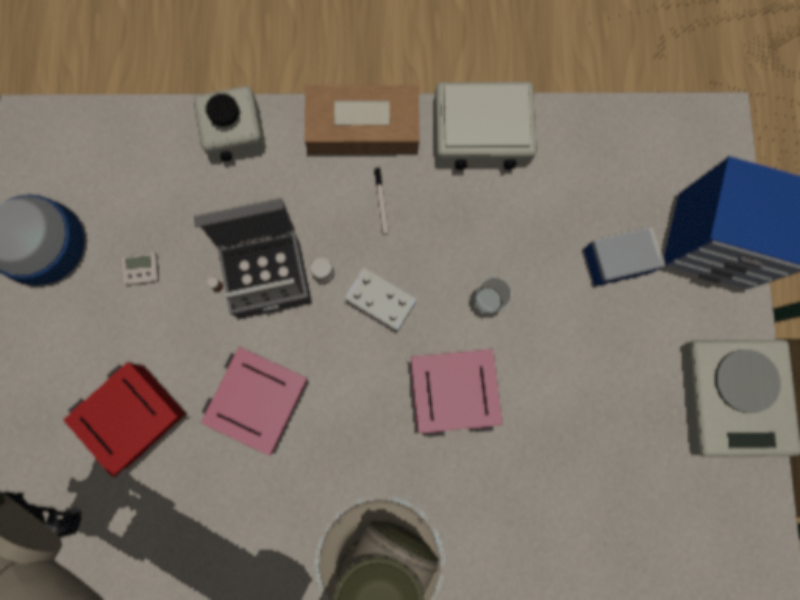

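View pics/wrist0.png

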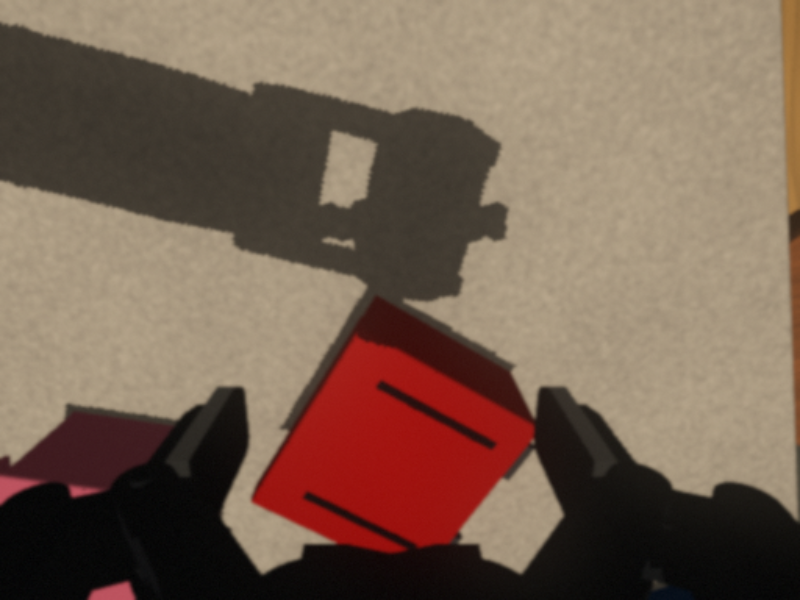

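The target is the grey open case, at top (262,260) and side (350,350) in the 800x600 views. Possible confusions are the red closed case at top (125,418), the pink ones at (255,400) and (455,390), and the cream box at (485,125). Only the grey one is open with vials, a flap and a cover. I'll check that in a close crop.

Run:
```python
import pickle,cv2,numpy as np
t=pickle.load(open('top0.pkl','rb'))['image'][120:210,115:215]
s=pickle.load(open('side0.pkl','rb'))['image'][165:275,180:280]
a=cv2.resize(t,(400*1,360),interpolation=2); b=cv2.resize(s,(327,360),interpolation=2)
def big(i,k):return cv2.resize(i,None,fx=k,fy=k,interpolation=2)
cv2.imwrite('pics/ct.png',big(t,6)); cv2.imwrite('pics/cs.png',big(s,5.4))
```

```text
(no output)
```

View pics/ct.png

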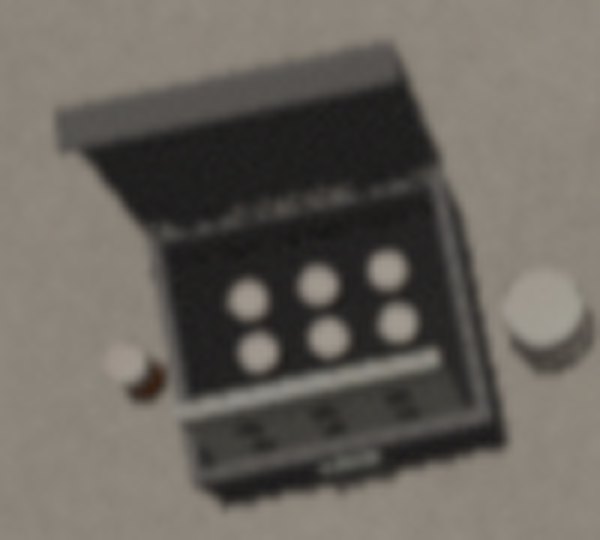

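View pics/cs.png

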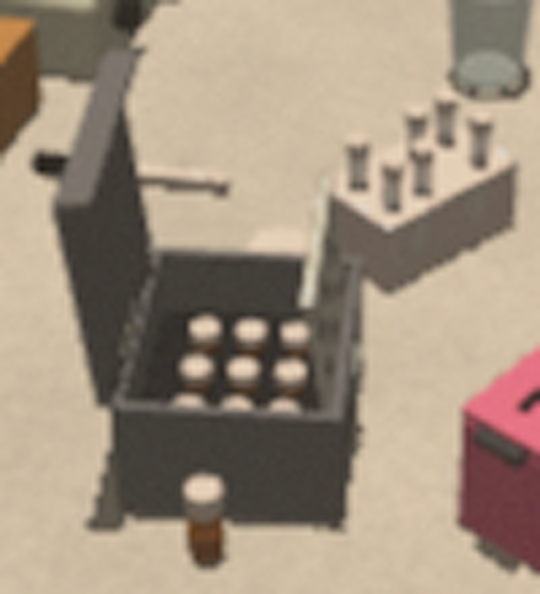

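The crops confirm it: an open grey case with brown-and-white vials. The light flap edge runs (180,410)-(440,355) in the top crop, and the cover stands at the far side. The amber vial is to its left and the jar to its right. Now to measure.

Run:
```python
import pickle
from h import *
T=pickle.load(open('top0.pkl','rb'));S=pickle.load(open('side0.pkl','rb'))
t=lambda x,y,z:onz(T,x/6+115-.4,y/6+120-.4,z).round(1)
s=lambda x,y,z:onz(S,x/5.4+180-.4,y/5.4+165-.4,z).round(1)
print('rim front L,R',t(193,478,80),t(490,410,80)); print('rim rear L,R',t(157,235,80),t(440,172,80))
print('flap',t(182,410,151),t(440,356,151))
print('side rim: rearL, frontL, rearR?',s(115,404,80),s(345,412,80),s(155,252,80), s(360,262,80))
print('bottom side',s(120,518,0),s(345,525,0))
def tri(a,b):
    o1,d1=ray(T,a[0]/6+114.6,a[1]/6+119.6);o2,d2=ray(S,b[0]/5.4+179.6,b[1]/5.4+164.6)
    A=np.array([d1,-d2]).T;k=np.linalg.lstsq(A,o2-o1,rcond=None)[0]
    p,q=o1+d1*k[0],o2+d2*k[1];return ((p+q)/2).round(1),np.linalg.norm(p-q).round(1)
print('flapL',tri((182,410),(307,303)),'flapR',tri((440,356),(326,185)))
print('coverL',tri((60,148),(68,204)),tri((57,110),(60,200)),'coverR',tri((405,85),(122,62)))
print('vial',t(127,362,50),'jar',t(545,303,60))
print('rack top corners', [onz(T,x*.64,y*.64,70).round(0) for x,y in ((363,268),(345,296),(398,330),(415,300))])
```

```text
rim front L,R [467.4 277.3  80. ] [500.1 132.5  80. ]
rim rear L,R [589.9 299.3  80. ] [621.5 159.1  80. ]
flap [488.3 266.3 151. ] [512.9 147.5 151. ]
side rim: rearL, frontL, rearR? [589.6 301.6  80. ] [464.5 271.6  80. ] [619.3 163.7  80. ] [495.5 137.3  80. ]
bottom side [588.7 309.5   0. ] [462.5 278.4   0. ]
flapL (array([488.1, 266.8, 148.5]), np.float64(1.3)) flapR (array([514.1, 148.7, 141.9]), np.float64(1.3))
coverL (array([598.8, 308.8, 218.8]), np.float64(8.9)) (array([609.4, 308.4, 221.3]), np.float64(3.1)) coverR (array([630. , 158. , 210.4]), np.float64(9.4))
vial [531.6 319.8  50. ] jar [558.4 107.9  60. ]
rack top corners [array([551.,  26.,  70.]), array([497.,  61.,  70.]), array([431., -40.,  70.]), array([488., -73.,  70.])]
```

```bash
cat >> h.py <<'E'
C=np.array([543.5,217.5]);YAW=.212
X=np.array([np.cos(YAW),np.sin(YAW)]);Y=np.array([-X[1],X[0]])
def w(lx,ly=0): return (C+lx*X+ly*Y).round(1)
def loc(p): d=np.array(p[:2])-C; return np.array([d@X,d@Y,p[2]]).round(1)
def st():
    from rig import ctrl
    s=ctrl.sense(); q=s['ee_rot']; M=R.from_quat([q[1],q[2],q[3],q[0]]).as_matrix()
    print('t',round(s['time_s'],2),'tcp',s['eef_pos'].round(1),'loc',loc(s['eef_pos']),'tool y',M[:,1].round(3),'z',M[:,2].round(3),'F',s['force'].round(1),'g',round(s['grip_width'],2),'j',s['joints'].round(2))
    return s
E
python3 - <<'E'
from h import *
from rig import ctrl
st(); print(ctrl.nose_length)
print(w(-75),w(-10),w(115))
E
```

```text
t 0.15 tcp [140.4 505.7 241.9] loc [-333.5  366.6  241.9] tool y [ 0.267  0.964 -0.001] z [ 0.964 -0.267 -0.   ] F [-1.1  0.5  0.4] g 1.0 j [ 1.08  0.31  1.5   0.    1.33 -0.22]
11.0
[470.2 201.7] [533.7 215.4] [655.9 241.7]
```

Call:
step_arm(commands=[[[0.75,-0.7,0],0.0384],[[0.75,-0.7,0],0.0384],[[0.75,-0.7,0],0.0384],[[0.75,-0.7,0],0.0384],[[0.75,-0.7,0],0]], gripper=1)

```text
time_s: 0.65
eef_pos: [291.3, 364.6, 242.2]
ee_rot: [0.703, -0.076, 0.703, 0.076]
force: [0.2, 0.5, 0.9]
grip_width: 0.149
```

Call:
step_arm(commands=[[[0.75,-0.7,0],0],[[0.75,-0.7,0],0],[[0.75,-0.7,0],0],[[0.75,-0.7,0],0],[[0,0,0],0]])

```text
time_s: 1.15
eef_pos: [413.0, 251.1, 241.9]
ee_rot: [0.703, -0.073, 0.703, 0.073]
force: [-0.3, -0.1, 0.5]
grip_width: -0.001
```

Run:
```python
from h import *
st()
from rig import capture
import pickle
c=capture('wrist'); pickle.dump(c,open('w1.pkl','wb')); cv2.imwrite('pics/w1.png',cv2.resize(c['image'],(800,600)))
```

```text
t 1.15 tcp [413.  251.1 241.9] loc [-120.5   60.3  241.9] tool y [-0.206  0.979 -0.001] z [ 0.979  0.206 -0.   ] F [-0.3 -0.1  0.5] g -0.0 j [ 0.3   0.22  1.62 -0.    1.3  -1.47]
```

View pics/w1.png

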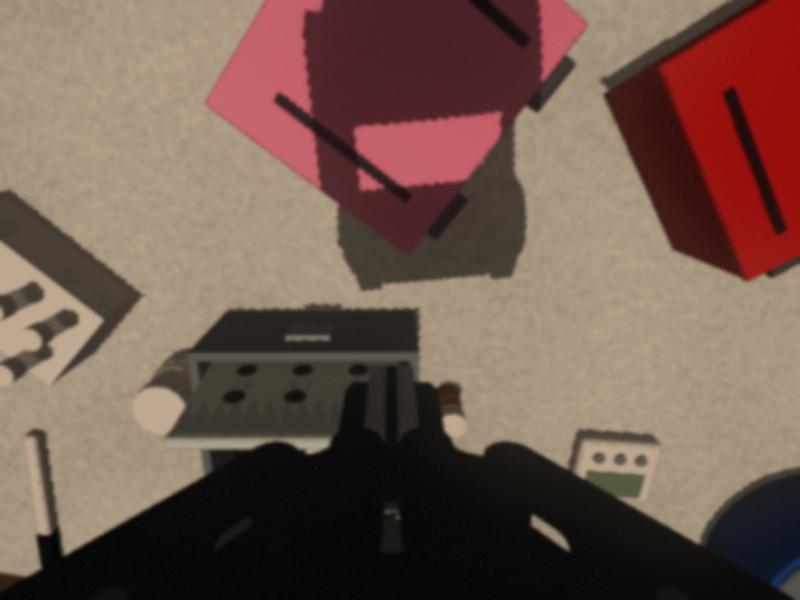

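The wrist view shows the case aligned with the gripper: front rim at (190,355)-(418,353), with the flap behind it. A quick check of that against the model.

Run:
```python
from h import *
import pickle
c=pickle.load(open('w1.pkl','rb'))
for n,u,v,z in (('rimR',190,355,80),('rimL',418,353,80),('flapR',165,437,150),('vial',455,425,50),('jar',158,410,60),('baseR',222,311,0)):
    p=onz(c,u*.64,v*.64,z);print(n,p.round(1),loc(p))
```

```text
rimR [495.4 135.4  80. ] [-64.3 -70.2  80. ]
rimL [463.6 279.2  80. ] [-65.2  77.1  80. ]
flapR [506.9 150.2 150. ] [-50. -58. 150.]
vial [528.3 323.9  50. ] [  7.5 107.2  50. ]
jar [554.4 109.8  60. ] [ -12.1 -107.6   60. ]
baseR [495.1 130.    0. ] [-65.7 -75.3   0. ]
```

Call:
step_arm(commands=[[[0.6,-0.6,0],0],[[0.55,-0.6,0],0],[[0,0,-0.8],0],[[0,0,-0.8],0],[[0,0,-0.8],0]])

```text
time_s: 1.7
eef_pos: [455.7, 206.7, 145.2]
ee_rot: [0.703, -0.075, 0.703, 0.075]
force: [-0.2, 0.5, 0.5]
grip_width: -0.0
```

Call:
step_arm(commands=[[[0,0,0],0],[[0,0,0],0]])

```text
time_s: 1.9
eef_pos: [456.3, 206.6, 147.1]
ee_rot: [0.703, -0.075, 0.703, 0.075]
force: [0.2, 0.3, 1.0]
grip_width: 0.0
```

Run:
```python
from h import *
s=st()
import numpy as np
p=loc(s['eef_pos'])
# planned tool path: front-bottom corner at r on upper face of flap
prev=p
for th,r in zip((1.45,1.3,1.1,.9,.7,.5,.3,.15,0.03),(76,74,71,68,66,63,61,60,59)):
    cx=-56+r*np.cos(th)-2*np.sin(th); cz=56+r*np.sin(th)+2*np.cos(th)
    q=np.array([cx-11,2,cz+11]); d=q-prev; wd=d[0]*X+d[1]*Y
    print(th,'local',q.round(1),'row',(np.array([wd[0],wd[1],d[2]])/40).round(3)); prev=q
```

```text
t 1.9 tcp [456.3 206.6 147.1] loc [-87.6   7.7 147.1] tool y [-0.211  0.977  0.   ] z [0.977 0.211 0.   ] F [0.2 0.3 1. ] g 0.0 j [ 0.19  0.36  1.7   0.    1.08 -1.59]
1.45 local [-59.8   2.  142.7] row [ 0.709  0.007 -0.11 ]
1.3 local [-49.1   2.  138.8] row [ 0.261  0.056 -0.096]
1.1 local [-36.6   2.  131.2] row [ 0.307  0.066 -0.191]
0.9 local [-26.3   2.  121.5] row [ 0.251  0.054 -0.242]
0.7 local [-17.8   2.  111. ] row [ 0.207  0.045 -0.262]
0.5 local [-12.7   2.   99. ] row [ 0.126  0.027 -0.302]
0.3 local [-9.3  2.  86.9] row [ 0.082  0.018 -0.301]
0.15 local [-8.   2.  77.9] row [ 0.033  0.007 -0.225]
0.03 local [-8.1  2.  70.8] row [-0.003 -0.001 -0.179]
```

Call:
step_arm(commands=[[[0.35,0,-0.05],0],[[0.35,0.01,-0.06],0],[[0.13,0.03,-0.05],0],[[0.13,0.03,-0.05],0],[[0,0,0],0]])

```text
time_s: 2.4
eef_pos: [495.1, 209.0, 138.3]
ee_rot: [0.703, -0.075, 0.703, 0.075]
force: [-0.4, 0.2, 0.9]
grip_width: -0.002
```

Call:
step_arm(commands=[[[0.15,0.03,-0.1],0],[[0.15,0.03,-0.1],0],[[0.13,0.03,-0.12],0],[[0.12,0.03,-0.12],0],[[0,0,0],0]])

```text
time_s: 2.9
eef_pos: [517.1, 213.4, 119.3]
ee_rot: [0.703, -0.075, 0.704, 0.075]
force: [0.1, 0.3, -0.3]
grip_width: 0.004
```

Run:
```python
from h import *
st()
from rig import capture
c=capture('side'); cv2.imwrite('pics/s2.png',cv2.resize(c['image'][140:300,140:340],(750,600),interpolation=2))
```

```text
t 2.9 tcp [517.1 213.4 119.3] loc [-26.7   1.6 119.3] tool y [-0.21   0.978  0.   ] z [ 0.978  0.21  -0.001] F [ 0.1  0.3 -0.3] g 0.0 j [ 0.18  0.51  1.55 -0.    1.08 -1.6 ]
```

View pics/s2.png

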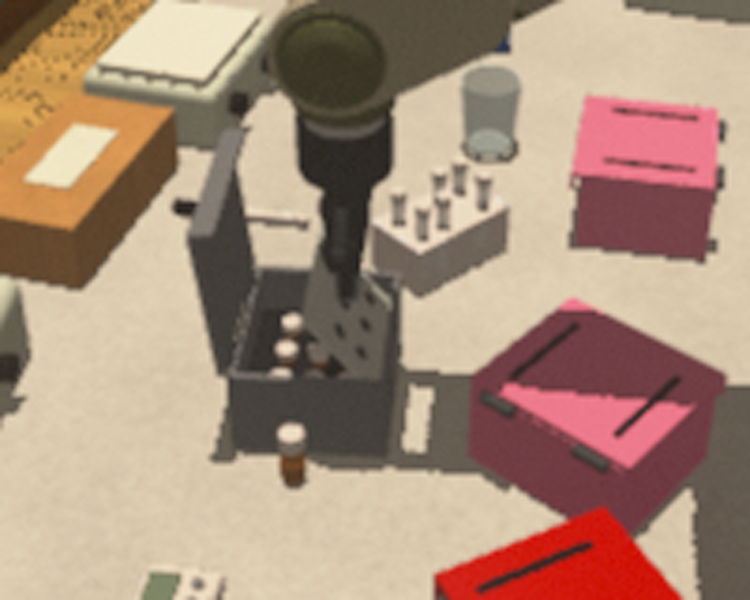

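The side picture shows the flap partly folded, with the fingertip at (345,295) on its upper face. The case hasn't moved and the force is near zero. Continuing down.

Call:
step_arm(commands=[[[0.11,0.02,-0.13],0],[[0.1,0.02,-0.13],0],[[0.06,0.01,-0.15],0],[[0.06,0.01,-0.15],0],[[0,0,0],0]])

```text
time_s: 3.45
eef_pos: [529.8, 215.8, 96.7]
ee_rot: [0.703, -0.075, 0.704, 0.075]
force: [-0.9, -0.3, -0.8]
grip_width: -0.004
```

Call:
step_arm(commands=[[[0.04,0.01,-0.15],0],[[0.03,0.01,-0.15],0],[[0,0,-0.15],0],[[0,0,-0.1],0],[[0,0,0],0]])

```text
time_s: 3.95
eef_pos: [532.4, 216.6, 75.1]
ee_rot: [0.703, -0.075, 0.704, 0.075]
force: [0.9, -0.9, 0.8]
grip_width: 0.001
```

Run:
```python
from h import *
st()
```

```text
t 3.95 tcp [532.4 216.6  75.1] loc [-11.    1.4  75.1] tool y [-0.21   0.978  0.   ] z [ 0.978  0.21  -0.002] F [ 0.9 -0.9  0.8] g 0.0 j [ 0.18  0.6   1.53  0.    1.01 -1.6 ]
```

Call:
step_arm(commands=[[[0,0,-0.08],0],[[0,0,-0.06],0],[[0,0,0],0]])

```text
time_s: 4.25
eef_pos: [532.7, 216.6, 70.0]
ee_rot: [0.703, -0.075, 0.703, 0.075]
force: [0.1, 0.1, 0.4]
grip_width: 0.001
```

Call:
step_arm(commands=[[[0,0,-0.04],0],[[0,0,0],0],[[0,0,0],0]])

```text
time_s: 4.55
eef_pos: [532.9, 216.7, 69.0]
ee_rot: [0.703, -0.075, 0.703, 0.075]
force: [-1.3, -1.6, 4.5]
grip_width: 0.001
```

Call:
step_arm(commands=[[[0,0,-0.04],0],[[0,0,0],0],[[0,0,0],0]])

```text
time_s: 4.85
eef_pos: [532.9, 216.7, 68.8]
ee_rot: [0.703, -0.075, 0.703, 0.075]
force: [-7.6, -1.7, 18.8]
grip_width: -0.005
```

The flap is on its hard stop: tip height 57.8 mm, force 19 N. Raising and checking.

Call:
step_arm(commands=[[[0,0,0.5],0],[[-0.2,0,1],0],[[-0.2,0,1],0],[[-0.2,0,1],0],[[0,0,1],0]])

```text
time_s: 5.35
eef_pos: [507.9, 216.7, 248.7]
ee_rot: [0.703, -0.075, 0.703, 0.075]
force: [0.7, 0.7, -0.0]
grip_width: -0.002
```

Call:
step_arm(commands=[[[0,0,0.7],0],[[0,0,0],0],[[0,0,0],0]])

```text
time_s: 5.65
eef_pos: [508.8, 216.7, 274.7]
ee_rot: [0.703, -0.075, 0.703, 0.075]
force: [-0.6, -0.5, -0.4]
grip_width: 0.0
```

Run:
```python
from h import *
st()
from rig import capture
import pickle
c=capture('side'); d=capture('top'); pickle.dump((c,d),open('s3.pkl','wb'))
a=cv2.resize(c['image'][165:275,170:280],(400,400),interpolation=2);b=cv2.resize(d['image'][120:220,110:210],(400,400),interpolation=2)
cv2.imwrite('pics/s3.png',np.hstack([a,b]))
```

```text
t 5.65 tcp [508.8 216.7 274.7] loc [-34.1   6.5 274.7] tool y [-0.21   0.978  0.   ] z [0.978 0.21  0.   ] F [-0.6 -0.5 -0.4] g 0.0 j [ 0.19  0.35  1.36  0.    1.43 -1.59]
```

View pics/s3.png

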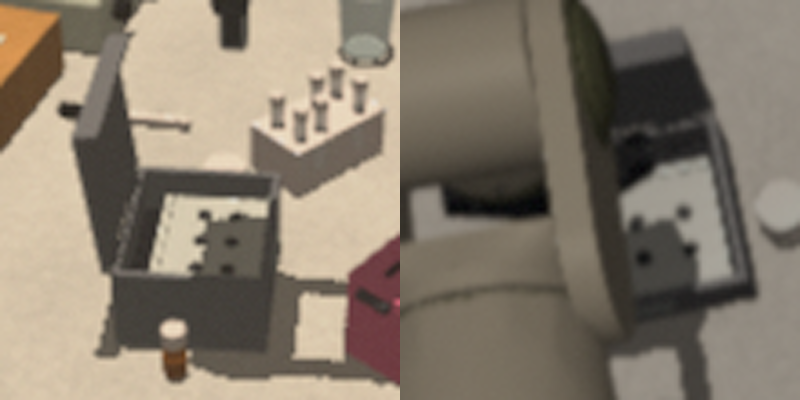

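The side view shows the flap flat and lit at (210,235), with the cover still up. The case hasn't moved. Next I go over and behind the cover.

Call:
step_arm(commands=[[[0.78,0.14,0],0],[[0.78,0.14,0],0],[[0.78,0.15,0],0],[[0.78,0.15,0],0],[[0.78,0.15,0],0]])

```text
time_s: 6.25
eef_pos: [665.7, 246.0, 273.3]
ee_rot: [0.702, -0.075, 0.704, 0.075]
force: [-0.9, -0.2, 0.5]
grip_width: -0.004
```

Call:
step_arm(commands=[[[0,0,0],0],[[0,0,0],0]])

```text
time_s: 6.45
eef_pos: [664.8, 245.8, 272.7]
ee_rot: [0.702, -0.075, 0.704, 0.075]
force: [-0.3, -0.7, -0.1]
grip_width: -0.003
```

Run:
```python
from h import *
st()
from rig import capture
import pickle
c=capture('side'); d=capture('wrist'); pickle.dump((c,d),open('s4.pkl','wb'))
a=cv2.resize(c['image'][130:280,130:280],(400,400),interpolation=2);b=cv2.resize(d['image'],(400,300),interpolation=2)
cv2.imwrite('pics/s4.png',np.hstack([a,np.vstack([b,b[:100]*0])]))
```

```text
t 6.45 tcp [664.8 245.8 272.7] loc [124.5   2.1 272.7] tool y [-0.21   0.978  0.   ] z [ 0.978  0.21  -0.003] F [-0.3 -0.7 -0.1] g -0.0 j [ 0.19  0.75  0.73 -0.    1.66 -1.59]
```

View pics/s4.png

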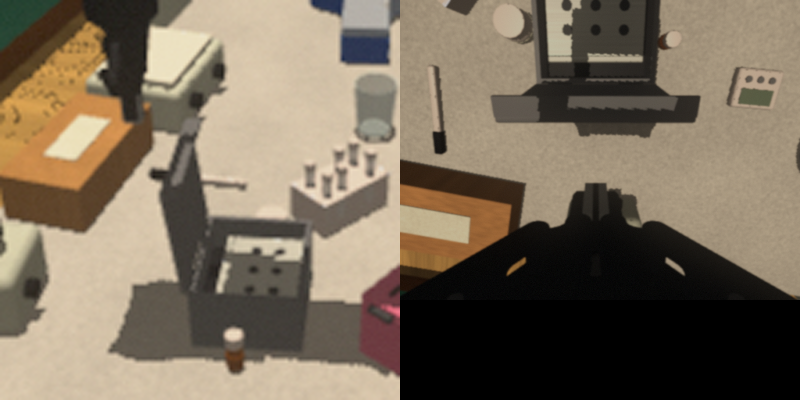

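The wrist view shows the cover's free edge strip at rows 97-122 of the 400-wide crop, and the fingertips at (595,190), well behind it. Locating its outer edge now.

Run:
```python
from h import *
import pickle
c,d=pickle.load(open('s4.pkl','rb'))
for u,v in((495-400,122),(700-400,122),(492-400,97),(698-400,97)):
    p=onz(d,u*1.28,v*1.28,220);print(loc(p))
```

```text
[ 84.6 -74.3 220. ]
[ 84.6  81.4 220. ]
[ 65.9 -74.2 220. ]
[ 65.8  77.6 220. ]
```

Call:
step_arm(commands=[[[0,0,-0.7],0],[[0,0,-0.75],0],[[0,0,-0.75],0],[[0,0,0],0],[[0,0,0],0]])

```text
time_s: 7.05
eef_pos: [664.6, 245.9, 188.9]
ee_rot: [0.704, -0.075, 0.703, 0.075]
force: [0.2, 0.3, 0.6]
grip_width: 0.0
```

Run:
```python
from h import *
s=st(); prev=loc(s['eef_pos'])
for th,r in zip((1.6,1.5,1.35,1.2,1.05,.9,.75,.6,.45,.3,.15,.03),np.linspace(96,106,12)):
    cx=65-r*np.cos(th)+7*np.sin(th); cz=80.5+r*np.sin(th)+7*np.cos(th)
    q=np.array([cx+11,2,cz+11]); d=q-prev; wd=d[0]*X+d[1]*Y
    print(th,'local',q.round(1),'row',(np.array([wd[0],wd[1],d[2]])/40).round(3)); prev=q
```

```text
t 7.05 tcp [664.6 245.9 188.9] loc [124.4   2.3 188.9] tool y [-0.21   0.978 -0.   ] z [0.978 0.21  0.001] F [0.2 0.3 0.6] g 0.0 j [ 0.19  0.78  0.9  -0.    1.46 -1.59]
1.6 local [ 85.8   2.  187.3] row [-0.942 -0.21  -0.041]
1.5 local [ 76.1   2.  188.7] row [-0.236 -0.051  0.035]
1.35 local [ 61.4   2.  188.5] row [-0.36  -0.077 -0.005]
1.2 local [ 46.7   2.  186.1] row [-0.358 -0.077 -0.061]
1.05 local [ 32.5   2.  181.4] row [-0.348 -0.075 -0.116]
0.9 local [ 19.    2.  174.6] row [-0.33  -0.071 -0.17 ]
0.75 local [  6.5   2.  165.8] row [-0.304 -0.065 -0.221]
0.6 local [ -4.5   2.  155.1] row [-0.271 -0.058 -0.268]
0.45 local [-13.9   2.  142.7] row [-0.23  -0.05  -0.309]
0.3 local [-21.5   2.  129. ] row [-0.184 -0.04  -0.344]
0.15 local [-26.9   2.  114.1] row [-0.132 -0.028 -0.371]
0.03 local [-29.7   2.  101.7] row [-0.07  -0.015 -0.311]
```

Call:
step_arm(commands=[[[-0.3,-0.07,0],0],[[-0.3,-0.07,0],0],[[-0.2,-0.04,0],0],[[-0.15,-0.03,0],0],[[0,0,0],0]])

```text
time_s: 7.55
eef_pos: [626.9, 237.6, 189.6]
ee_rot: [0.704, -0.075, 0.702, 0.075]
force: [-1.4, -0.1, 5.7]
grip_width: 0.001
```

Call:
step_arm(commands=[[[-0.12,-0.03,0],0],[[-0.12,-0.03,0],0],[[-0.18,-0.04,0],0],[[-0.18,-0.04,0],0],[[0,0,0],0]])

```text
time_s: 8.05
eef_pos: [602.1, 231.8, 187.3]
ee_rot: [0.703, -0.075, 0.703, 0.075]
force: [-0.8, 0.3, 0.5]
grip_width: 0.002
```

Run:
```python
from h import *
st()
from rig import capture
c=capture('side'); cv2.imwrite('pics/s5.png',cv2.resize(c['image'][130:280,130:280],(500,500),interpolation=2))
```

```text
t 8.05 tcp [602.1 231.8 187.3] loc [ 60.3   1.6 187.3] tool y [-0.21   0.978 -0.   ] z [ 0.978  0.21  -0.001] F [-0.8  0.3  0.5] g 0.0 j [ 0.19  0.62  1.17 -0.    1.35 -1.6 ]
```

View pics/s5.png

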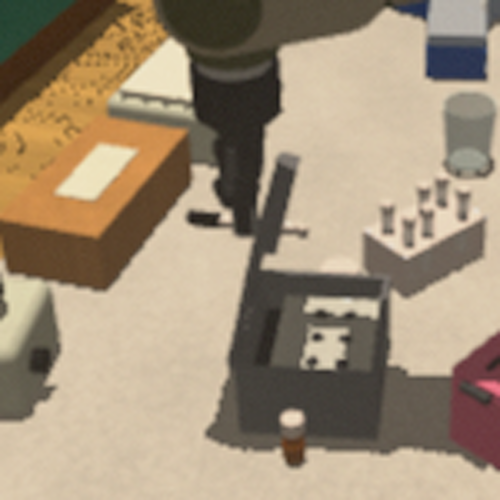

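The cover is past vertical, leaning at (275,200), with the fingertip behind it at (245,230). The flap is flat and the case is still in place. Following the arc.

Call:
step_arm(commands=[[[-0.17,-0.04,-0.02],0],[[-0.17,-0.04,-0.03],0],[[-0.17,-0.04,-0.06],0],[[-0.17,-0.04,-0.06],0],[[0,0,0],0]])

```text
time_s: 8.6
eef_pos: [574.5, 225.2, 180.0]
ee_rot: [0.703, -0.075, 0.704, 0.075]
force: [-0.1, 0.0, -0.2]
grip_width: -0.0
```

Call:
step_arm(commands=[[[-0.17,-0.04,-0.08],0],[[-0.16,-0.03,-0.08],0],[[-0.15,-0.03,-0.11],0],[[-0.15,-0.03,-0.11],0],[[0,0,0],0]])

```text
time_s: 9.1
eef_pos: [549.3, 220.1, 164.3]
ee_rot: [0.702, -0.075, 0.704, 0.075]
force: [-0.9, 0.6, -0.9]
grip_width: -0.001
```

Call:
step_arm(commands=[[[-0.14,-0.03,-0.13],0],[[-0.13,-0.03,-0.13],0],[[-0.12,-0.03,-0.15],0],[[-0.11,-0.03,-0.15],0],[[0,0,0],0]])

```text
time_s: 9.6
eef_pos: [529.4, 215.2, 141.6]
ee_rot: [0.702, -0.075, 0.704, 0.075]
force: [-0.8, 0.9, -0.4]
grip_width: -0.002
```

Run:
```python
from h import *
st()
from rig import capture
c=capture('side'); cv2.imwrite('pics/s6.png',cv2.resize(c['image'][130:280,130:280],(500,500),interpolation=2))
```

```text
t 9.6 tcp [529.4 215.2 141.6] loc [-14.3   0.8 141.6] tool y [-0.21   0.978  0.   ] z [ 0.978  0.21  -0.003] F [-0.8  0.9 -0.4] g -0.0 j [ 0.18  0.51  1.49 -0.    1.15 -1.6 ]
```

View pics/s6.png

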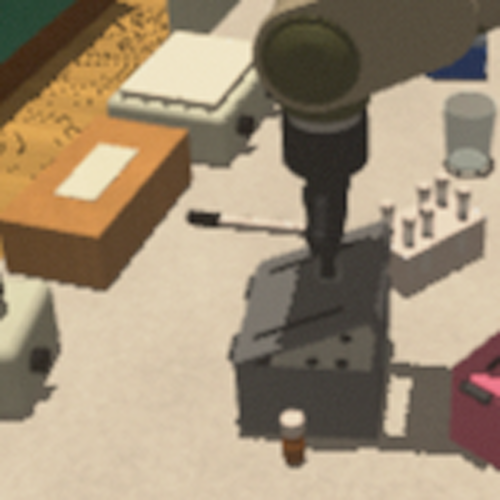

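The cover is down to about 0.4 rad with the fingertip at (328,270) on its top. Pressing it shut.

Call:
step_arm(commands=[[[-0.1,-0.02,-0.17],0],[[-0.09,-0.02,-0.17],0],[[-0.07,-0.01,-0.18],0],[[-0.06,-0.01,-0.18],0],[[0,0,0],0]])

```text
time_s: 10.15
eef_pos: [516.7, 212.9, 113.4]
ee_rot: [0.702, -0.075, 0.704, 0.075]
force: [0.1, 1.4, -0.0]
grip_width: -0.004
```

Call:
step_arm(commands=[[[-0.03,-0.01,-0.14],0],[[-0.02,0,-0.1],0],[[0,0,0],0],[[0,0,0],0]])

```text
time_s: 10.55
eef_pos: [515.6, 212.7, 105.0]
ee_rot: [0.703, -0.075, 0.703, 0.075]
force: [-0.4, -0.4, -0.1]
grip_width: -0.0
```

Call:
step_arm(commands=[[[0,0,-0.1],0],[[0,0,-0.05],0],[[0,0,0],0]])

```text
time_s: 10.85
eef_pos: [515.6, 212.6, 98.8]
ee_rot: [0.703, -0.075, 0.703, 0.075]
force: [-0.3, 0.2, 0.3]
grip_width: 0.0
```

Call:
step_arm(commands=[[[0,0,-0.04],0],[[0,0,0],0],[[0,0,0],0]])

```text
time_s: 11.15
eef_pos: [515.7, 212.7, 98.5]
ee_rot: [0.703, -0.075, 0.703, 0.075]
force: [-4.6, -1.2, 8.8]
grip_width: -0.0
```

Call:
step_arm(commands=[[[0,0,-0.03],0],[[0,0,0],0],[[0,0,0],0]])

```text
time_s: 11.45
eef_pos: [515.7, 212.7, 98.4]
ee_rot: [0.703, -0.075, 0.703, 0.075]
force: [-7.8, -2.8, 19.7]
grip_width: 0.002
```

Call:
step_arm(commands=[[[0,0,0.5],0],[[-0.5,0,1],0],[[-0.8,0,0.9],0],[[-0.9,0,0.8],0],[[-1,0,0.3],0]])

```text
time_s: 11.95
eef_pos: [387.3, 212.8, 238.9]
ee_rot: [0.705, -0.074, 0.702, 0.075]
force: [0.5, 0.2, 0.4]
grip_width: -0.001
```

Call:
step_arm(commands=[[[-0.6,0.9,0],0],[[0,1,0],0],[[0,1,0],0],[[0,0,0],0]])

```text
time_s: 12.35
eef_pos: [363.0, 331.7, 236.1]
ee_rot: [0.703, -0.076, 0.703, 0.076]
force: [-0.4, -0.7, 0.6]
grip_width: -0.001
```

Run:
```python
from h import *
st()
from rig import capture
import pickle
c=capture('side'); d=capture('top'); pickle.dump((c,d),open('s7.pkl','wb'))
a=cv2.resize(c['image'][165:275,170:280],(400,400),interpolation=2);b=cv2.resize(d['image'][110:220,110:220],(400,400),interpolation=2)
cv2.imwrite('pics/s7.png',np.hstack([a,b]))
```

```text
t 12.35 tcp [363.  331.7 236.1] loc [-152.5  149.7  236.1] tool y [-0.214  0.977  0.001] z [0.977 0.214 0.   ] F [-0.4 -0.7  0.6] g -0.0 j [ 0.5   0.24  1.61  0.    1.29 -1.29]
```

View pics/s7.png

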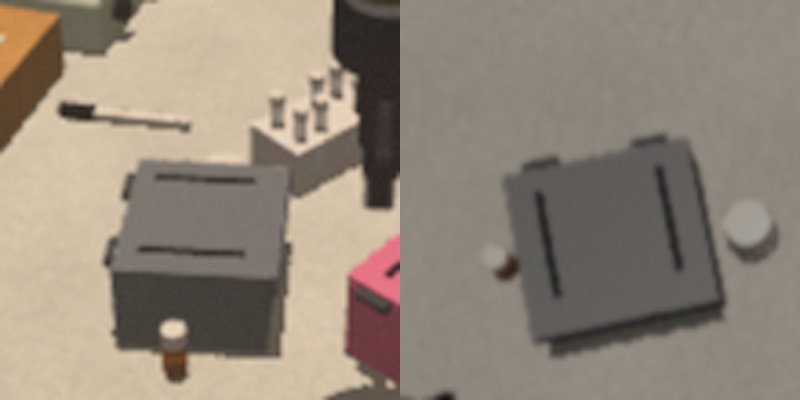

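The cover lies flush at side (205,215) and top (610,240), with the vial and jar next to it. Now a check on case displacement and lid height.

Run:
```python
from h import *
import pickle
c,d=pickle.load(open('s7.pkl','rb'))
k=110/400
P={'rearL':((505-400,177),(130,160)) }
t=lambda x,y,z=87:onz(d,(x-400)*k+109.6,y*k+109.6,z)
s=lambda x,y,z=87:onz(c,x*k+169.6,y*k+164.6,z)
for n,p in dict(tRL=t(505,178),tRR=t(688,138),tFL=t(535,342),tFR=t(723,300),sFR=s(290,168),sFL=s(278,276),sRL=s(108,270),sRR=s(138,160)).items(): print(n,loc(p))
s0=pickle.load(open('side0.pkl','rb'))
print('vial',loc(t(492,256,50)),'jar',loc(t(750,226,60)),'before',loc([531.6,319.8,50]),loc([558.4,107.9,60]))
def tri(a,b):
    o1,d1=ray(d,(a[0]-400)*k+109.6,a[1]*k+109.6);o2,d2=ray(c,b[0]*k+169.6,b[1]*k+164.6)
    q=np.linalg.lstsq(np.array([d1,-d2]).T,o2-o1,rcond=None)[0];return loc((o1+d1*q[0]+o2+d2*q[1])/2)
print('front corners 3D',tri((535,342),(278,276)),tri((723,300),(290,168)))
```

```text
tRL [62.6 75.3 87. ]
tRR [ 63.4 -77.   87. ]
tFL [-76.   75.4  87. ]
tFR [-75.3 -78.2  87. ]
sFR [-73.7 -72.6  87. ]
sFL [-74.   75.1  87. ]
sRL [66.1 78.3 87. ]
sRR [ 65.8 -73.8  87. ]
vial [ 10.3 105.1  50. ] jar [ -13.7 -110.5   60. ] before [  9.9 102.5  50. ] [  -8.5 -110.3   60. ]
front corners 3D [-75.   75.4  87. ] [-73.9 -77.9  82.8]
```

Lid corners lie at -75 and +65 mm along the case's x, as they should for a shut cover on an unmoved case (within 2-3 mm). The front edge measures 83-87 mm high. Handing in.

```bash
python3 -c "
from rig import ticket
print(ticket.finish_job())"
```

```text
the job is handed in; nothing more can be done
None
```

The sample case is closed and the job is handed in, at about 12.5 s of the 51 s allowed; no verdict was reported. With the gripper shut, I folded the flap down from the robot side. I then went over and behind the cover, swung it over and pressed it shut.

- **Flap:** it pressed onto its hard stop with about 19 N and a tip height of 57.8 mm, against 58 mm expected. A picture taken before I moved the cover showed it flat.
- **Cover:** it pressed onto its hard stop with about 20 N and a tip height of 87.4 mm, against 87 mm expected. Its front corners measured 87 and 83 mm high; the 4 mm spread is within pixel error for so coarse a view.
- **Case and bystanders:** the case moved no more than about 3 mm. The vial and jar were within about 5 mm of where they started, which is measurement noise. I only looked at the rack and marker, which seemed unchanged, and I did not measure or re-check the beaker, tip box or timer at the end.
- **Arm:** it ended clear of everything on the bench, with no contact force.

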